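Lift the jar rack out of the preserving pan and hold it to drain

TASK

Take the scalded jars out of the oblong steel preserving pan: swing the rack's leaning wire handle fully upright while the rack still stands in the pan, then lift the rack by its wooden grip straight up, with the two clip jars and the small bowl standing in it, until it hangs about 5 cm clear above the pan's rim. The load is uneven and breakable, so keep the rack level, do not bang or scrape it against the pan or touch the jars and the bowl, and leave the pan, the timer, the label roll and the scoop where they stand. Finish while holding the rack over its pan, level and still, as if letting it drain; do not put it down or let go.

Things in the scene. Friction and masses are not known exactly. Their poses are not given: they have to be found in the camera images.
- pan: oblong steel preserving pan, open on top, 132 mm (its x) by 280 mm (its y), rim 75 mm high, 3 mm walls and floor, corners of 26 mm radius; a wire loop handle at each end reaches 166 mm from the middle. Loose, 1.4 kg. Origin: centre of its underside; z up
- rack: steel wire rack standing in the pan, 111 mm (its x) by 247 mm (its y), 7 mm clear of the walls; rails 36 mm high; at each end an A-frame 98 mm high with the handle's pivot. Three places at y = -78, 0, +78 mm. With handle, without load: 0.25 kg. Origin: centre of its underside, 3 mm above the pan's when it stands there; z up
- bail (a joint): angle of the wire handle about the line through its pivots (98 mm above the rack's origin, along the rack's y): 0 upright, positive leans to the rack's -x (robot) side, stops at +-1.0. It stays where left (0.035 N m). Lifted, the rack hangs from it like a bucket and levels itself about this line; along the handle only the hand keeps it level
- grip_mid (a point): middle of the wooden grip: straight round sleeve 17 mm thick, 140 mm long, parallel to the rack's y, turning freely on the wire, to be taken anywhere along it. In rack axes the middle is at x = -80 mm sin(bail), y = 0, z = 98 mm + 80 mm cos(bail)
- jar_a: small closed glass jar with wire clip, glass body 69 mm thick, 100 mm tall, 95 mm overall from clip (to the rack's -x) to lid hinge; 0.27 kg, give or take 15 percent. Stands in one of the rack's places (which one varies), 4 mm above the rack's origin. Origin: on its underside, 6.5 mm from the middle of the glass toward the clip
- jar_b: a second jar just like jar_a, in another of the three places; about 0.27 kg, give or take 15 percent
- bowl: small white porcelain bowl, 68 mm wide, 28 mm high, 0.07 kg, in the remaining place of the rack. Origin: centre of its underside
- timer: round kitchen timer, 64 mm wide, 58 mm high, black dial on a white base, on the worktop to the right of the pan; bystander. Origin: centre of its underside
- roll: roll of brown paper labels lying flat, 62 mm wide, 24 mm high, on the worktop to the right of the pan; bystander. Origin: centre of its underside
- scoop: turned wooden scoop, 177 mm long (its y), 49 mm wide, 32 mm high, lying on the worktop to the left of the pan; bystander. Origin: centre of its underside
There are look-alikes about, which are no part of the job. What is shaped like the jar_a but blue is not meant.

How it is judged:
On the way, in this order (a step that is already met when the one before it is completed fails the run):
1. the handle stands upright (within 0.25 rad) while the rack still stands in the pan (value of joint bail between -0.25 and 0.25 rad and z of rack in the frame of pan below 0.012 m), for 0.2 s.
2. the rack is lifted clear of the pan's rim and touches it nowhere (z of rack in the frame of pan above 0.09 m and contact force between rack and pan below 0.1 N), for 0.2 s.
At the end, for the whole second after the job is handed in: Held by its handle, the rack hangs over the pan (within 50 mm of its middle), underside over 25 mm above the rim and at most 220 mm above the worktop, touching the pan nowhere, level within 7 degrees, at rest, jars and bowl standing in it (z of rack in the frame of pan above 0.1 m and height (world z) of rack below 0.22 m and horizontal distance between rack and pan below 0.05 m and angle between rack's own z axis and vertical below 0.12 rad and linear speed of rack below 0.03 m/s and angular speed of rack below 0.2 rad/s and contact force between the fingers and rack above 1 N and contact force between rack and pan below 0.1 N and z of jar_a in the frame of rack between -0.005 and 0.02 m and horizontal distance between each of jar_a, jar_b, bowl and rack below 0.1 m and z of jar_b in the frame of rack between -0.005 and 0.02 m and z of bowl in the frame of rack between -0.005 and 0.02 m); the arm keeps its last pose, push and grip.
It fails at once if the rack is banged, scraped or pressed hard against the pan (over 35 N; its resting weight is about 8 N) (contact force between rack and pan above 35 N).
It fails at once if the rack tips more than 17 degrees (angle between rack's own z axis and vertical above 0.3 rad).
It fails at once if a jar or the bowl is touched by the robot with more than 3 N (contact force between any of the arm, the fingers and jar_a above 3 N or contact force between any of the arm, the fingers and jar_b above 3 N or contact force between any of the arm, the fingers and bowl above 3 N).
It fails at once if the pan is dragged more than 25 mm (distance of pan from where it was at the start of the episode above 0.025 m).
It fails at once if the timer, the label roll or the scoop is moved more than 15 mm (distance of any of timer, roll, scoop from where it was at the start of the episode above 0.015 m).
It also fails if it takes over 40 s, if anything falls off the work surface, if the arm or the gripper's body presses on something with over 40 N, if the wrist force passes 120 N, or if a joint passes its speed limit or range.

ROBOT

A 7-joint arm with a two-finger parallel gripper is mounted at the origin on a cart in front of the work surface, level with it; the furniture and walls round the work are solid. World frame = base frame: x ahead of the robot, y to its left, z up, the work surface at z = 0. Lengths are in m, angles in rad, forces in N, time in s.
With the tool pointing down it reaches from about 0.425 to 0.875 m from the base axis. Payload 4.7 kg.
Tool frame: the origin (TCP) lies midway between the tips of the shut fingers; the grasp point (between the pads) lies 19 mm behind it; z points along the fingers, y is the line along which they close (so a half turn about z gives the same grasp; the last joint's range is limited). The gripper opens to 87 mm and grips with 3 to 60 N. Pads are 19 mm wide; open, the fingers measure 117 mm over their backs; the gripper's body (75 mm by 190 mm) begins 51 mm behind the grasp point.
Start: joints at [1.36, 0.321, -0.07, 1.45, 0.023, 1.371, -0.057], TCP at [0.145, -0.634, 0.223] pointing down, gripper open.
Joint ranges: [-2.86, 2.86], [-0.3, 2.09], [-1.38, 1.24], [0.06, 2.45], [-1.56, 4.7], [0.09, 2.05], [-2.69, 2.69]. Speed limits (rad/s): [2.57, 2.57, 3.14, 3.14, 3.14, 3.14, 3.14].

INTERFACE

Orientations are given as a unit quaternion [w, x, y, z].
In Python, from rig import bot gives the robot as it stands. The module is installed in compiled form; this text tells all that it offers.
- The arm moves only by the tool arm_command, never from a script. Its argument "steps" is a list of rows, each a list of 3 entries, a list of its own where there are three numbers: the opening, from 0 (shut) to 1 (fully open), then the shift along the tool's x, y, z in units of 40 mm (1.0 is 40 mm), then the turn, a rotation vector about the tool's x, y, z in rad. A call has exactly 5 rows; each row shifts and turns the commanded pose from where the row before left it, along the tool's axes as they then stand; what a row does not reach is not made up. A row lasts 1/10 s, in which the tool goes at most 50 mm and 8.59 degrees, less where a joint would pass 70% of its speed; a pose out of reach is approached as far as the arm can. A call is refused whole if a number of a shift passes 1 or a number of a turn 0.15, either way. A call with a gripper value outside its range is refused whole. The fingers move at their own pace and stop on an object; "newtons" is the grip in N (left out, the last holds). Time passes only in rows, so rows that do not move let the fingers close, or fill a call up. It gives the time, the measured TCP pose, the force, the opening and the grip force at its end, in the units of the state.
- bot.state(): the state, without advancing time (a new reading comes with each control period).
- bot.capture(name): name is "scene" or "top" or "wrist"; returns a dict with "pixels" (420x560x3 uint8, red, green, blue), "range_z" (420x560 float32, m along the optical axis (not along the pixel's ray), 0 where there is no reading), "fov_y" (degrees; the focal length in pixels is half the picture's height over the tangent of half this angle, whatever the lens; pixels are square), "cx", "cy" (the principal point, pixels), "distortion" ([k1, k2, p1, p2, k3] as OpenCV has them; the pictures are not rectified), "R" (3x3) and "t" (3): a world point X has camera coordinates R X + t. Camera axes: x right, y down, z forward; pixel columns grow to the right and rows downward; lengths in m; the calibration is good to about 2 mm. A picture is of the moment at which its call begins.
- bot.sign_off(): hands the job in; it is judged then, once.
Trained networks look in the newest picture that a camera, given by its name, has taken for a name from the list of things; names that differ only in an ending like _2 or _b are one class to them, and where a whole thing is asked for, a point or a joint stands for the part that bears it (a point fixed in the world has none). Each returns a list of dicts, best first, with "p" (0 to 1); they miss things now and then, are a little off and sometimes report something else, mostly with a low value. They report only what shows in the picture. A call takes as long as a camera call. They do not tell look-alikes from the thing itself.
- bot.recognise(camera, target): "extent" ([centre column, centre row, width, height] as shares, 0 to 1, of the picture: columns of its width, rows of its height, round what is visible of it).
- bot.landmark_of(camera, target): "xy" ([column, row] as shares, 0 to 1, of the picture: columns of its width, rows of its height: a listed point, or the origin of a listed thing).
The state is a dict: "clock": time; "joints": joint angles; "qd": joint speeds; "joint_efforts": joint torques, N m; "position": TCP position; "ee_rot": TCP orientation; "force": force on the tool from outside, world axes, zero at the start; "torque": the same for the moment, N m; "width": finger opening in m; "gripper_force": force on a finger pad.
Only numpy, scipy, OpenCV 4.12 (cv2) and the standard library are available. Lean on these libraries where they do the work, as an engineer would, in place of code of your own. Each camera call takes 0.05 s, during which the arm holds its last target. There are 200 camera calls.

## Working session

There is one attempt and no reset: what is moved stays moved. The work goes in short steps, Python scripts to look and compute and a tool call to move; the robot and the scene stay as the last step left them, time stands still between calls to the robot, and variables do not carry over. Pictures are saved under pics/ and viewed, at most 10 in all, crops included, and the job is handed in when it is done.

Besides the shell and the picture viewer there is one more tool, called after "Emit:" by a JSON object that holds its "api" and its "payload". arm_command: Moves the arm, as the interface text tells. Its arguments: {"type":"object","properties":{"steps":{"type":"array","items":{"type":"array"}},"newtons":{"type":"number"}},"required":["steps"]}

```bash
mkdir -p pics; cat > h.py <<'E'
import numpy as np, cv2
from rig import bot
def cam(n,save=None):
    c=bot.capture(n)
    h=c["pixels"].shape[0]; f=h/2/np.tan(np.radians(c["fov_y"])/2)
    c["K"]=np.array([[f,0,c["cx"]],[0,f,c["cy"]],[0,0,1]]);c["D"]=np.array(c["distortion"],float)
    c["R"]=np.array(c["R"]);c["t"]=np.array(c["t"])
    if save: cv2.imwrite(f"pics/{save}.png",c["pixels"][:,:,::-1])
    return c
def rays(c,uv):
    p=cv2.undistortPoints(np.array(uv,float).reshape(-1,1,2),c["K"],c["D"]).reshape(-1,2)
    return np.c_[p,np.ones(len(p))]
def at_z(c,uv,z):
    d=rays(c,uv)@c["R"]; o=-c["R"].T@c["t"]
    return o+d*((z-o[2])/d[:,2])[:,None]
def cloud(c):
    v,u=np.mgrid[0:420,0:560]; r=rays(c,np.c_[u.ravel(),v.ravel()])
    z=c["range_z"].ravel(); X=(r*z[:,None]-c["t"])@c["R"]; X[z==0]=np.nan
    return X.reshape(420,560,3)
def proj(c,X):
    return cv2.projectPoints(np.array(X,float).reshape(-1,1,3),cv2.Rodrigues(c["R"])[0],c["t"],c["K"],c["D"])[0].reshape(-1,2)
E
python3 - <<'E'
from h import *
np.set_printoptions(precision=3,suppress=True)
print(bot.state())
for n in("scene","top"):
    c=cam(n,n); P=cloud(c); print(n,"campos",-c["R"].T@c["t"])
    for t in("pan","rack","grip_mid","jar_a","bowl","timer","roll","scoop"):
        for f,k in((bot.recognise,"extent"),(bot.landmark_of,"xy")):
            for d in f(n,t)[:3]:
                px=np.array(d[k])[:2]*[560,420]; i=np.clip(px.astype(int),0,[559,419])
                print(t,k,round(d["p"],2),px.round(),P[i[1],i[0]])
E
```

```text
{'clock': 0.0, 'joints': array([ 1.36 ,  0.322, -0.07 ,  1.452,  0.023,  1.371, -0.057]), 'qd': array([ 0.001, -0.002,  0.001, -0.001,  0.   ,  0.001, -0.001]), 'joint_efforts': array([  0.001, -49.129,  -0.404, -31.253,  -0.064,   0.044,   0.   ]), 'position': array([ 0.145, -0.633,  0.221]), 'ee_rot': array([-0.001,  0.994,  0.112, -0.   ]), 'force': array([ 0.038,  0.276, -1.46 ]), 'torque': array([-0.03 ,  0.018, -0.024]), 'gripper_force': 0.0, 'width': 0.0871119064254546}
scene campos [-0.092  0.609  0.733]
pan extent 0.62 [266. 233.] [ 0.549 -0.004  0.045]
pan extent 0.38 [371. 206.] [ 0.421 -0.336  0.043]
pan xy 0.83 [270. 236.] [0.503 0.029 0.075]
pan xy 0.19 [266. 237.] [0.505 0.038 0.075]
rack extent 0.86 [269. 212.] [ 0.552 -0.018  0.105]
rack extent 0.49 [247. 240.] [0.589 0.037 0.018]
rack xy 0.82 [268. 235.] [ 0.549 -0.008  0.032]
grip_mid extent 0.73 [280. 197.] [ 0.518 -0.024  0.171]
grip_mid xy 0.49 [281. 196.] [ 0.519 -0.025  0.173]
jar_a extent 0.84 [291. 211.] [ 0.538 -0.093  0.08 ]
jar_a extent 0.78 [268. 222.] [ 0.553 -0.015  0.075]
jar_a extent 0.69 [320. 247.]
[... 1140 characters left out ...]
74]
jar_a extent 0.84 [276. 184.] [ 0.58  -0.033  0.109]
jar_a extent 0.79 [303. 187.] [ 0.571 -0.107  0.109]
jar_a extent 0.63 [288. 246.] [ 0.407 -0.065  0.099]
jar_a xy 0.96 [276. 194.] [ 0.55  -0.035  0.104]
jar_a xy 0.74 [300. 197.] [ 0.541 -0.098  0.105]
jar_a xy 0.61 [285. 254.] [ 0.385 -0.057  0.101]
bowl extent 0.9 [246. 194.] [0.57  0.053 0.012]
bowl xy 0.66 [246. 199.] [0.557 0.053 0.017]
timer extent 0.79 [388. 236.] [ 0.434 -0.349  0.057]
timer xy 0.81 [387. 236.] [ 0.434 -0.343  0.06 ]
roll extent 0.63 [384. 191.] [ 0.578 -0.357 -0.003]
roll xy 0.83 [381. 189.] [ 0.583 -0.347  0.005]
scoop extent 0.85 [165. 250.] [0.408 0.287 0.021]
scoop xy 0.89 [166. 249.] [0.41  0.286 0.023]
```

```bash
python3 - <<'E'
from h import *
np.set_printoptions(precision=3,suppress=True)
ims=[]
for n,(a,b,w,h) in(("scene",(190,140,200,150)),("top",(200,130,200,150))):
    c=cam(n);P=cloud(c)
    ims.append(cv2.resize(c["pixels"][b:b+h,a:a+w,::-1],(800,600),interpolation=2))
    cv2.imwrite(f"pics/crop_{n}.png",ims[-1])
    X=P.reshape(-1,3); X=X[(X[:,0]>.42)&(X[:,0]<.68)&(abs(X[:,1]+.03)<.2)]
    G=X[(X[:,2]>.14)&(X[:,2]<.25)]
    m=np.median(G,0);G=G[np.linalg.norm(G-m,axis=1)<.09]
    d=np.linalg.svd(G-G.mean(0))[2][0];s=(G-G.mean(0))@d
    print(n,len(G),"grip mean",G.mean(0),"dir",d,"yaw",np.arctan2(-d[0],d[1])%np.pi,"s",s.min(),s.max(),"maxz",np.percentile(G[:,2],[5,50,95]))
    print("ends mid",G.mean(0)+d*(np.percentile(s,2)+np.percentile(s,98))/2)
    # pan rim
    B=X[(X[:,2]>.069)&(X[:,2]<.081)]; r=cv2.minAreaRect((B[:,:2]*1000).astype(np.float32)); print("rim",len(B),r)
E
```

```text
scene 302 grip mean [ 0.519 -0.015  0.17 ] dir [-0.043 -0.999  0.017] yaw 3.098429804040302 s -0.09168052267895958 0.0870274293520793 maxz [0.162 0.17  0.175]
ends mid [ 0.519 -0.012  0.17 ]
rim 564 ((537.9417724609375, -17.074203491210938), (298.09515380859375, 198.48101806640625), 68.06813049316406)
top 381 grip mean [ 0.521 -0.029  0.172] dir [-0.031 -0.999  0.004] yaw 3.110174267446781 s -0.08870972788892421 0.09027818817901676 maxz [0.166 0.172 0.178]
ends mid [ 0.521 -0.029  0.172]
rim 630 ((538.8690795898438, -31.654937744140625), (322.2978515625, 197.3302001953125), 87.9759750366211)
```

View pics/crop_scene.png

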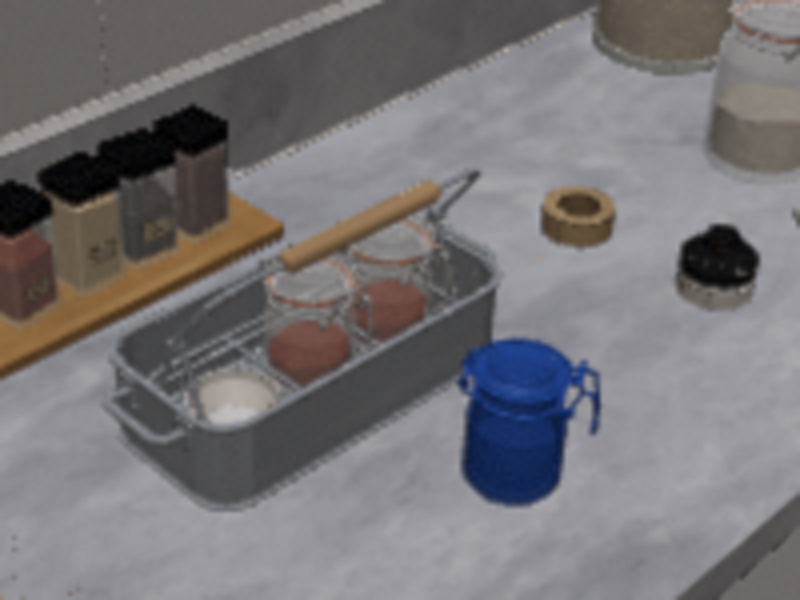

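View pics/crop_top.png

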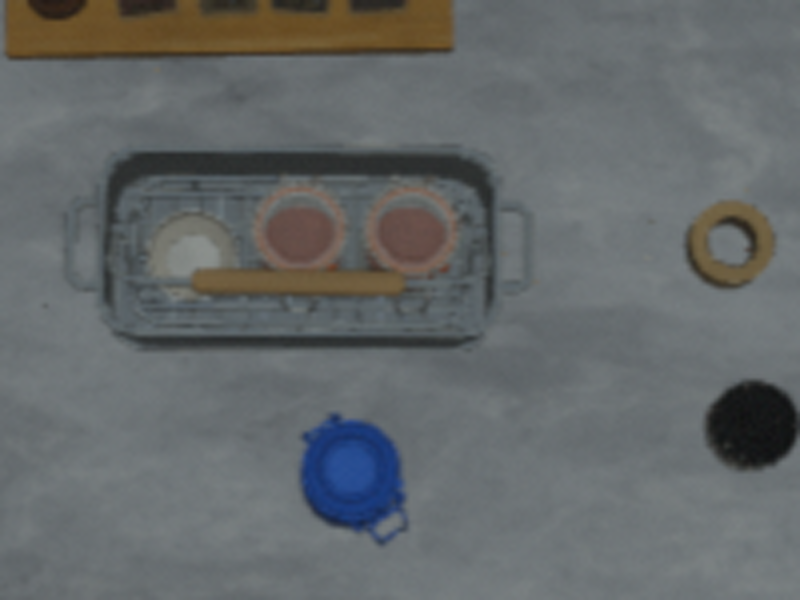

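View pics/scene.png

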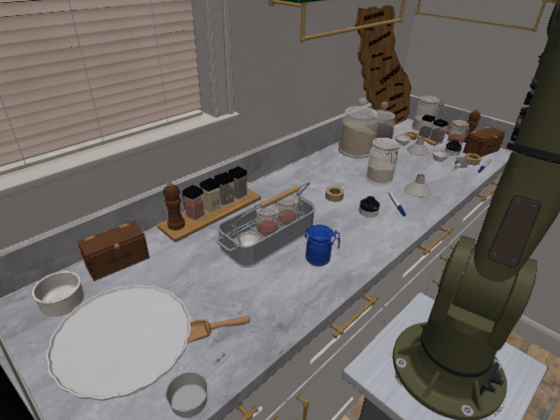

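The scene crop and top crop show these candidates (top-crop pixels):
- The two jars with red contents in the rack, at (300,235) and (412,235), are the real ones.
- The blue jar at (350,470) is a look-alike, and the glass canisters at the scene's rear right are not part of the job.
- The bowl is at (192,252).
- The grip is the wooden sleeve at (193–405, 281), leaning toward the robot.
- The timer is at (752,425) and the roll at (730,243).

```bash
python3 - <<'E'
from h import *
np.set_printoptions(precision=4,suppress=True)
c=cam("top");P=cloud(c)
f=lambda x,y:(200+(x+.5)/4-.5,130+(y+.5)/4-.5)
print("grip ends",at_z(c,[f(193,281),f(405,281)],.170))
print("rim corners-ish far mid/near mid/left/right",at_z(c,[f(298,152),f(298,337),f(101,245),f(492,245)],.075))
print("loops",at_z(c,[f(64,245),f(533,245)],.06))
print("jar tops",at_z(c,[f(300,228),f(412,228)],.106))
X=P.reshape(-1,3);G=X[(X[:,2]>.15)&(X[:,2]<.25)&(abs(X[:,0]-.52)<.03)&(abs(X[:,1]+.03)<.07)]
for lo in(-.1,-.06,-.03,0,.02):
    g=G[(G[:,1]>lo)&(G[:,1]<lo+.02)];print(lo,g.mean(0),g[:,0].min(),g[:,0].max(),np.percentile(g[:,2],90))
T=X[(X[:,2]>.12)&(X[:,0]>.1)&(X[:,0]<.8)&(X[:,1]<.3)&(X[:,1]>-.9)]
H={}
for p in T: k=(round(p[0],1),round(p[1],1));H[k]=max(H.get(k,0),round(p[2],2))
print(H)
E
```

```text
grip ends [[ 0.5229  0.039   0.17  ]
 [ 0.5207 -0.0999  0.17  ]]
rim corners-ish far mid/near mid/left/right [[ 0.6325 -0.0309  0.075 ]
 [ 0.4995 -0.029   0.075 ]
 [ 0.5673  0.1089  0.075 ]
 [ 0.5629 -0.1666  0.075 ]]
loops [[ 0.5708  0.1368  0.06  ]
 [ 0.5655 -0.1973  0.06  ]]
jar tops [[ 0.5708 -0.0316  0.106 ]
 [ 0.5695 -0.1089  0.106 ]]
-0.1 [ 0.5187 -0.0896  0.1725] 0.5118255406697735 0.5259489487547727 0.1757631611144644
-0.06 [ 0.5203 -0.0495  0.1727] 0.5130819642148784 0.5302226180907129 0.17839148908568553
-0.03 [ 0.5213 -0.0203  0.1714] 0.5136387476375258 0.5310901845546424 0.17585794696300674
0 [0.5216 0.0099 0.1727] 0.5141680585905762 0.5304072941236192 0.17646707941476514
0.02 [0.522  0.029  0.1717] 0.513703714400418 0.5309292610247845 0.1761385940350617
{(np.float64(0.7), np.float64(-0.3)): np.float64(0.78), (np.float64(0.7), np.float64(-0.4)): np.float64(0.78), (np.float64(0.7), np.float64(-0.5)): np.float64(0.78), (np.float64(0.8), np.float64(-0.4)): np.float64(0.65), (np.float64(0.8), np.float64(-0.5)): np.float64(0.65), (np.float64(0.8), np.float64(-0.6)): np.float6
[... 894 characters left out ...]
(0.5), np.float64(-0.6)): np.float64(0.16), (np.float64(0.6), np.float64(0.1)): np.float64(0.13), (np.float64(0.5), np.float64(-0.2)): np.float64(0.16), (np.float64(0.5), np.float64(0.1)): np.float64(0.17), (np.float64(0.5), np.float64(0.0)): np.float64(0.18), (np.float64(0.5), np.float64(-0.1)): np.float64(0.18), (np.float64(0.2), np.float64(-0.7)): np.float64(0.32), (np.float64(0.2), np.float64(-0.6)): np.float64(0.46), (np.float64(0.2), np.float64(-0.5)): np.float64(0.61), (np.float64(0.1), np.float64(-0.5)): np.float64(0.67), (np.float64(0.1), np.float64(-0.6)): np.float64(0.46), (np.float64(0.1), np.float64(-0.4)): np.float64(0.68), (np.float64(0.1), np.float64(-0.3)): np.float64(0.67)}
```

```bash
cat > plan.py <<'E'
from h import *
from scipy.spatial.transform import Rotation as Ro
from scipy.optimize import fsolve
np.set_printoptions(precision=4,suppress=True)
def pose():
    s=bot.state();q=s["ee_rot"];return np.array(s["position"]),Ro.from_quat([q[1],q[2],q[3],q[0]])
def goalR(th):
    return Ro.from_matrix(np.c_[[np.cos(th),np.sin(th),0],[np.sin(th),-np.cos(th),0],[0,0,-1]])
def plan(p1,th,n):
    p0,R0=pose();R1=goalR(th);w=(R0.inv()*R1).as_rotvec()/n
    M=np.zeros((3,3));p=[];
    for k in range(n): M=M+(R0*Ro.from_rotvec(w*k)).as_matrix()
    d=np.linalg.solve(M,np.array(p1)-p0)
    x=p0
    for k in range(n):
        x=x+(R0*Ro.from_rotvec(w*k)).as_matrix()@d;p.append(x)
    return d/.04,w,np.array(p)
E
python3 - <<'E'
from plan import *
d,w,p=plan([.521,-.048,.25],1.555,25)
print(d,w,"r",np.hypot(p[:,0],p[:,1]))
E
```

```text
[ 0.7431 -0.1022 -0.0274] [ 0.      0.     -0.0532] r [0.6466 0.643  0.6392 0.6352 0.631  0.6266 0.622  0.6173 0.6124 0.6073
 0.6022 0.5969 0.5915 0.586  0.5804 0.5748 0.5691 0.5633 0.5575 0.5517
 0.546  0.5402 0.5345 0.5288 0.5232]
```

Emit:
{"api": "arm_command", "payload": {"steps": [[1,[0.74,-0.1,-0.15],[0,0,-0.053]],[1,[0.74,-0.1,-0.15],[0,0,-0.053]],[1,[0.74,-0.1,-0.15],[0,0,-0.053]],[1,[0.74,-0.1,-0.15],[0,0,-0.053]],[1,[0.74,-0.1,-0.1],[0,0,-0.053]]], "newtons": 50}}

```text
clock: 2.35
position: [0.2813, -0.5651, 0.2516]
ee_rot: [0.001, 0.969, 0.246, 0.0]
force: [1.0, 0.1, -0.3]
width: 0.0871
gripper_force: 0.0
```

Emit:
{"api": "arm_command", "payload": {"steps": [[1,[0.74,-0.1,0],[0,0,-0.053]],[1,[0.74,-0.1,0],[0,0,-0.053]],[1,[0.74,-0.1,0],[0,0,-0.053]],[1,[0.74,-0.1,0],[0,0,-0.053]],[1,[0.74,-0.1,0],[0,0,-0.053]]]}}

```text
clock: 2.85
position: [0.3904, -0.4656, 0.2503]
ee_rot: [-0.0, 0.929, 0.371, -0.0]
force: [0.7, 0.1, -0.9]
width: 0.0872
gripper_force: 0.0
```

Emit:
{"api": "arm_command", "payload": {"steps": [[1,[0.74,-0.1,0],[0,0,-0.053]],[1,[0.74,-0.1,0],[0,0,-0.053]],[1,[0.74,-0.1,0],[0,0,-0.053]],[1,[0.74,-0.1,0],[0,0,-0.053]],[1,[0.74,-0.1,0],[0,0,-0.053]]]}}

```text
clock: 3.35
position: [0.4711, -0.3404, 0.2506]
ee_rot: [0.0, 0.872, 0.49, -0.0]
force: [0.4, -0.3, -1.0]
width: 0.0869
gripper_force: 0.0
```

Emit:
{"api": "arm_command", "payload": {"steps": [[1,[0.74,-0.1,0],[0,0,-0.053]],[1,[0.74,-0.1,0],[0,0,-0.053]],[1,[0.74,-0.1,0],[0,0,-0.053]],[1,[0.74,-0.1,0],[0,0,-0.053]],[1,[0,0,0],[0,0,0]]]}}

```text
clock: 3.85
position: [0.5115, -0.2231, 0.251]
ee_rot: [-0.0, 0.813, 0.582, 0.001]
force: [0.3, 0.7, -0.5]
width: 0.0871
gripper_force: 0.0
```

```bash
python3 - <<'E'
from plan import *
d,w,p=plan([.521,-.048,.25],1.555,8)
print(pose()[0],pose()[1].as_quat(),d,w)
E
```

```text
[ 0.5115 -0.2231  0.251 ] [ 0.813   0.5822  0.001  -0.0004] [ 0.545  -0.0753  0.0039] [ 0.0001 -0.0003 -0.039 ]
```

Emit:
{"api": "arm_command", "payload": {"steps": [[1,[0.54,-0.075,0],[0,0,-0.039]],[1,[0.54,-0.075,0],[0,0,-0.039]],[1,[0.54,-0.075,0],[0,0,-0.039]],[1,[0.54,-0.075,0],[0,0,-0.039]],[1,[0.54,-0.075,0],[0,0,-0.039]]]}}

```text
clock: 4.35
position: [0.5229, -0.1198, 0.2505]
ee_rot: [0.0, 0.755, 0.656, -0.0]
force: [-0.1, 0.5, 0.6]
width: 0.0873
gripper_force: 0.0
```

Emit:
{"api": "arm_command", "payload": {"steps": [[1,[0.54,-0.075,0],[0,0,-0.039]],[1,[0.54,-0.075,0],[0,0,-0.039]],[1,[0.54,-0.075,0],[0,0,-0.039]],[1,[0,0,0],[0,0,0]],[1,[0,0,0],[0,0,0]]]}}

```text
clock: 4.85
position: [0.5206, -0.0563, 0.2507]
ee_rot: [0.0, 0.716, 0.698, -0.0]
force: [1.5, -0.6, -0.3]
width: 0.0872
gripper_force: 0.0
```

```bash
python3 - <<'E'
from plan import *
d,w,p=plan([.521,-.048,.148],1.555,5)
print(pose()[0],d,w)
c=cam("wrist");P=cloud(c)
for n,z in(("grip_mid",.167),("rack",.003),("jar_a",.007)):
    for r in bot.landmark_of("wrist",n)[:3]:
        px=np.array(r["xy"])*[560,420];print(n,r["p"],px,at_z(c,[px],z)[0])
X=P.reshape(-1,3);G=X[(X[:,2]>.145)&(X[:,2]<.19)&(abs(X[:,0]-.52)<.04)&(abs(X[:,1]+.03)<.075)]
for lo in(-.1,-.06,-.03,0,.02):
    g=G[(G[:,1]>lo)&(G[:,1]<lo+.02)]
    if len(g):print(lo,len(g),np.median(g,0),g[:,0].min(),g[:,0].max(),np.percentile(g[:,2],95))
im=c["pixels"][:,:,::-1].copy()
for q in proj(c,[[.522,.04,.167],[.521,-.1,.167],[.521,-.048,.167]]): cv2.circle(im,tuple(int(a) for a in q),3,(0,0,255),1)
cv2.imwrite("pics/w1.png",im)
E
```

```text
[ 0.5206 -0.0563  0.2507] [0.0419 0.0009 0.5132] [ 0.      0.0002 -0.002 ]
grip_mid 0.7 [285.32  183.288] [ 0.5239 -0.0287  0.167 ]
jar_a 0.83 [315.504 158.592] [ 0.562  -0.0314  0.007 ]
jar_a 0.67 [318.976 221.802] [ 0.5667 -0.1104  0.007 ]
jar_a 0.56 [183.792 189.798] [ 0.4014 -0.0652  0.007 ]
-0.1 420 [ 0.5221 -0.0879  0.1728] 0.5136096549400849 0.5302990830215921 0.174793092761383
-0.06 567 [ 0.5226 -0.0499  0.1731] 0.514643268414753 0.5308174694726653 0.1748969297624841
-0.03 645 [ 0.5237 -0.0198  0.1731] 0.5152160049037098 0.531977475025851 0.17486631990728113
0 713 [0.5239 0.0101 0.173 ] 0.515712373059951 0.5322898150594961 0.1749173408332976
0.02 737 [0.5247 0.0298 0.173 ] 0.5163766183465548 0.533209050399847 0.17485041355404082
```

View pics/w1.png

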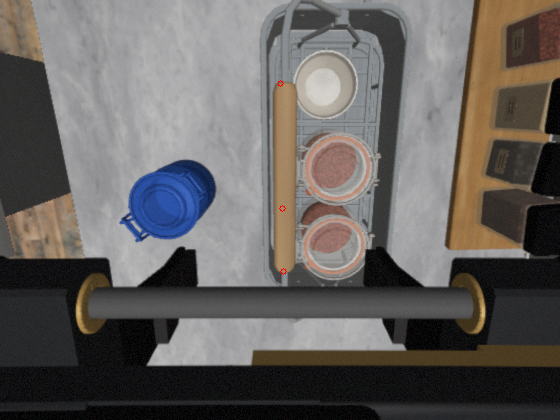

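The wrist view confirms the grip: the sleeve spans (285,85)–(285,270), directly below the open fingers. The jars and bowl sit to its right, well below fingertip depth. The blue look-alike at (168,200) is clear.

Emit:
{"api": "arm_command", "payload": {"steps": [[1,[0.04,0.01,0.51],[0,0,-0.002]],[1,[0.04,0.01,0.51],[0,0,-0.002]],[1,[0.04,0.01,0.51],[0,0,-0.002]],[1,[0.04,0.01,0.51],[0,0,-0.002]],[1,[0.04,0,0.51],[0,0,-0.002]]]}}

```text
clock: 5.55
position: [0.5224, -0.0497, 0.1476]
ee_rot: [0.0, 0.714, 0.7, -0.0]
force: [-0.4, 0.1, -0.2]
width: 0.0868
gripper_force: 0.0
```

Emit:
{"api": "arm_command", "payload": {"steps": [[1,[0,0,0],[0,0,0]],[0.4,[0,0,0],[0,0,0]],[0.3,[0,0,0],[0,0,0]],[0.3,[0,0,0],[0,0,0]],[0.3,[0,0,0],[0,0,0]]], "newtons": 10}}

```text
clock: 6.05
position: [0.523, -0.0489, 0.1494]
ee_rot: [0.001, 0.713, 0.701, 0.0]
force: [0.3, 0.2, -0.5]
width: 0.0626
gripper_force: 0.0
```

Emit:
{"api": "arm_command", "payload": {"steps": [[0,[0,0,0],[0,0,0]],[0,[0,0,0],[0,0,0]],[0,[0,0,0],[0,0,0]],[0,[0,0,0],[0,0,0]],[0,[0,0,0],[0,0,0]]], "newtons": 10}}

```text
clock: 6.55
position: [0.5224, -0.0487, 0.1485]
ee_rot: [-0.0, 0.713, 0.701, -0.0]
force: [1.0, -0.5, -0.1]
width: 0.0231
gripper_force: 0.0
```

```bash
python3 - <<'E'
from plan import *
print(bot.state())
c=cam("wrist","w2")
E
```

```text
{'clock': 6.55, 'joints': array([ 0.6618,  0.1556, -0.6686,  1.8368,  0.104 ,  1.1843, -0.0571]), 'qd': array([-0.0012,  0.0012, -0.0013,  0.0009, -0.0006, -0.0017, -0.0002]), 'joint_efforts': array([  0.0016, -31.9314,  -2.8424, -29.4088,  -0.0598,   0.0345,
         0.    ]), 'position': array([ 0.5224, -0.0487,  0.1485]), 'ee_rot': array([-0.    ,  0.7131,  0.7011, -0.0001]), 'force': array([ 1.0313, -0.4788, -0.1468]), 'torque': array([-0.0537, -0.1117,  0.0069]), 'gripper_force': 0.0, 'width': 0.02312878556612066}
```

View pics/w2.png

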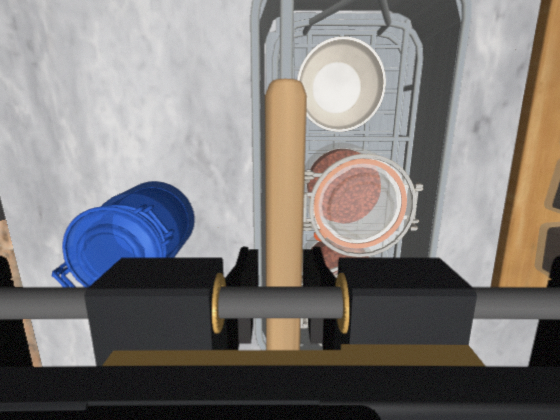

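The sleeve, at column 285, is centred between the two pads (columns 245 and 325) and still clear of the jars. Closing.

Emit:
{"api": "arm_command", "payload": {"steps": [[0,[0,0,0],[0,0,0]],[0,[0,0,0],[0,0,0]],[0,[0,0,0],[0,0,0]],[0,[0,0,0],[0,0,0]],[0,[0,0,0],[0,0,0]]], "newtons": 40}}

```text
clock: 7.1
position: [0.5225, -0.0487, 0.1485]
ee_rot: [0.0, 0.713, 0.701, 0.0]
force: [1.1, 0.9, -1.2]
width: 0.0157
gripper_force: 40.0
```

```bash
python3 - <<'E'
from plan import *
s=bot.state();print(s["position"],s["force"],s["torque"],s["width"],s["gripper_force"])
# arc rows, pivot z .101, from measured lean; tool y=world x, tool -z = up
b0=np.arcsin((.5665-s["position"][0])/.08);print("b0",b0,"z expected",.101+.08*np.cos(b0),"have",s["position"][2]+.019)
b=np.linspace(b0,0,11);x=-.08*np.sin(b);z=.08*np.cos(b);print(np.c_[np.diff(x),-np.diff(z)]/.04)
E
```

```text
[ 0.5225 -0.0487  0.1485] [ 1.0802  0.885  -1.2296] [-0.0154 -0.303  -0.0569] 0.015689645255386627 39.99572396278381
b0 0.5816956823873066 z expected 0.16784257386133006 have 0.16750269198741272
[[ 0.099  -0.0611]
 [ 0.1024 -0.0552]
 [ 0.1054 -0.0492]
 [ 0.1081 -0.0429]
 [ 0.1104 -0.0366]
 [ 0.1124 -0.0301]
 [ 0.1139 -0.0235]
 [ 0.1151 -0.0169]
 [ 0.1159 -0.0101]
 [ 0.1163 -0.0034]]
```

Emit:
{"api": "arm_command", "payload": {"steps": [[0,[0,0.1,-0.061],[0,0,0]],[0,[0,0.102,-0.055],[0,0,0]],[0,[0,0.105,-0.049],[0,0,0]],[0,[0,0.108,-0.043],[0,0,0]],[0,[0,0.11,-0.037],[0,0,0]]]}}

```text
clock: 7.6
position: [0.5441, -0.0493, 0.1599]
ee_rot: [0.0, 0.713, 0.701, -0.0]
force: [-4.5, -0.7, 8.8]
width: 0.0157
gripper_force: 40.0
```

Emit:
{"api": "arm_command", "payload": {"steps": [[0,[0,0.112,-0.03],[0,0,0]],[0,[0,0.114,-0.024],[0,0,0]],[0,[0,0.115,-0.017],[0,0,0]],[0,[0,0.1,-0.008],[0,0,0]],[0,[0,0.1,0],[0,0,0]]]}}

```text
clock: 8.1
position: [0.5678, -0.0498, 0.1645]
ee_rot: [0.002, 0.713, 0.701, 0.001]
force: [-1.5, -0.9, 11.0]
width: 0.0158
gripper_force: 40.0
```

Emit:
{"api": "arm_command", "payload": {"steps": [[0,[0,0,0],[0,0,0]],[0,[0,0,0],[0,0,0]],[0,[0,0,0],[0,0,0]],[0,[0,0,0],[0,0,0]],[0,[0,0,0],[0,0,0]]]}}

```text
clock: 8.6
position: [0.5682, -0.0498, 0.1645]
ee_rot: [0.003, 0.713, 0.701, 0.002]
force: [0.3, -0.5, 11.4]
width: 0.0159
gripper_force: 40.0
```

```bash
python3 - <<'E'
from plan import *
s=bot.state();print(s["position"],s["force"],s["torque"],s["width"],s["gripper_force"])
c=cam("scene");cv2.imwrite("pics/s2.png",cv2.resize(c["pixels"][130:280,180:380,::-1],(800,600),interpolation=2))
c=cam("top");P=cloud(c);X=P.reshape(-1,3)
# end-frame pivots / tops of jars: rim of pan still
B=X[(X[:,2]>.068)&(X[:,2]<.082)&(abs(X[:,1]+.03)<.145)&(abs(X[:,0]-.566)<.08)];print(np.percentile(B[:,0],[1,99]),np.percentile(B[:,1],[1,99]))
print([ (r["p"],at_z(c,[np.array(r["xy"])*[560,420]],.075)[0]) for r in bot.landmark_of("top","pan")[:2]])
E
```

```text
[ 0.5682 -0.0498  0.1645] [ 0.2995 -0.5231 11.4065] [-0.1015 -0.1719  0.0013] 0.01586536254124516 39.99544143676758
[0.5003 0.6394] [-0.1743  0.1116]
[(0.57, array([ 0.548 , -0.0341,  0.075 ]))]
```

View pics/s2.png

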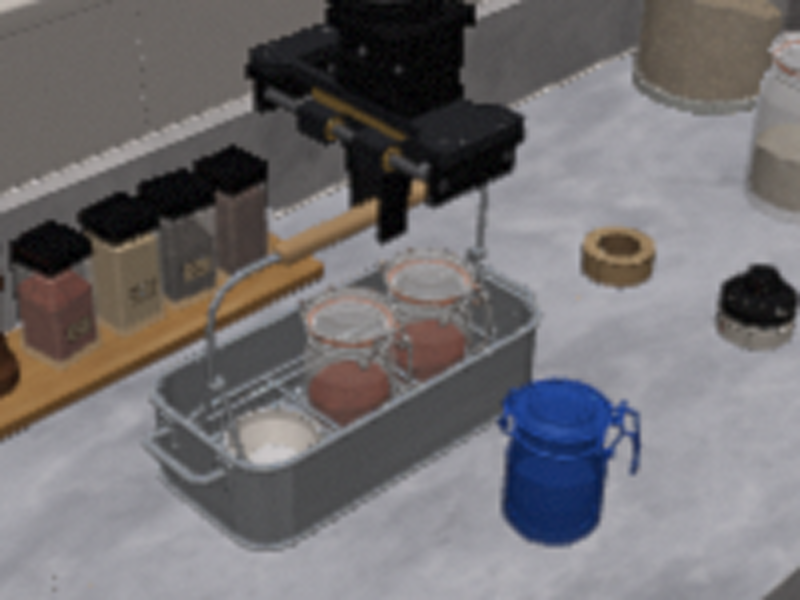

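The scene view shows the handle standing upright over the rack and the fingers holding it at about (395,195). The jars and bowl are in place and the pan hasn't moved. The hand is pressing down about 11 N, so I'll relieve that in small steps.

Emit:
{"api": "arm_command", "payload": {"steps": [[0,[0,-0.01,-0.02],[0,0,0]],[0,[0,-0.01,-0.02],[0,0,0]],[0,[0,0,-0.02],[0,0,0]],[0,[0,0,0],[0,0,0]],[0,[0,0,0],[0,0,0]]], "newtons": 60}}

```text
clock: 9.25
position: [0.5648, -0.0498, 0.1644]
ee_rot: [0.001, 0.713, 0.701, 0.0]
force: [0.5, -0.6, 5.7]
width: 0.0154
gripper_force: 60.0
```

Emit:
{"api": "arm_command", "payload": {"steps": [[0,[0,0.01,-0.02],[0,0,0]],[0,[0,0.01,-0.02],[0,0,0]],[0,[0,0.01,-0.02],[0,0,0]],[0,[0,0,0],[0,0,0]],[0,[0,0,0],[0,0,0]]]}}

```text
clock: 9.75
position: [0.5643, -0.0493, 0.1648]
ee_rot: [-0.001, 0.713, 0.701, -0.001]
force: [-0.4, 0.3, -7.2]
width: 0.0151
gripper_force: 60.0
```

Emit:
{"api": "arm_command", "payload": {"steps": [[0,[0,0,-0.02],[0,0,0]],[0,[0,0,-0.02],[0,0,0]],[0,[0,0,-0.02],[0,0,0]],[0,[0,0,0],[0,0,0]],[0,[0,0,0],[0,0,0]]]}}

```text
clock: 10.25
position: [0.5654, -0.0493, 0.1686]
ee_rot: [-0.0, 0.713, 0.701, -0.0]
force: [-0.1, 0.0, -8.5]
width: 0.0153
gripper_force: 60.0
```

```bash
cat > chk.py <<'E'
from plan import *
s=bot.state();print(s["position"],s["force"],s["torque"],s["gripper_force"],s["width"])
def line(n):
    c=cam(n);P=cloud(c).reshape(-1,3);return c,P
c,X=line("scene")
for n in("jar_a","rack","pan"):
    for r in bot.landmark_of("scene",n)[:3]: print(n,r["p"],np.array(r["xy"])*[560,420])
E
python3 chk.py
```

```text
[ 0.5654 -0.0493  0.1686] [-0.086   0.0141 -8.503 ] [-0.0213 -0.1206 -0.0114] 59.98892426490784 0.015299960697757891
jar_a 0.91 [288.624 222.894]
jar_a 0.73 [368.984 210.   ]
jar_a 0.63 [315.672 258.51 ]
rack 0.6 [269.416 234.99 ]
pan 0.85 [269.024 239.316]
```

Emit:
{"api": "arm_command", "payload": {"steps": [[0,[0,0,-0.06],[0,0,0]],[0,[0,0,-0.08],[0,0,0]],[0,[0,0,-0.08],[0,0,0]],[0,[0,0,-0.06],[0,0,0]],[0,[0,0,0],[0,0,0]]]}}

```text
clock: 10.95
position: [0.5658, -0.0495, 0.1805]
ee_rot: [0.0, 0.713, 0.701, 0.0]
force: [-0.4, 0.5, -8.6]
width: 0.0156
gripper_force: 60.0
```

```bash
python3 - <<'E'
from plan import *
s=bot.state();print(s["position"],s["force"],s["torque"])
c=cam("scene");cv2.imwrite("pics/s3.png",cv2.resize(c["pixels"][130:280,180:380,::-1],(800,600),interpolation=2))
c=cam("wrist");P=cloud(c).reshape(-1,3)
G=P[(P[:,2]>.16)&(P[:,2]<.23)&(abs(P[:,0]-.566)<.012)&(P[:,1]>-.035)&(P[:,1]<.045)]
print(len(G),"grip slope z/y",np.polyfit(G[:,1],G[:,2],1))
E
```

```text
[ 0.5658 -0.0495  0.1805] [-0.3772  0.4713 -8.6307] [-0.0419 -0.1901 -0.0369]
7045 grip slope z/y [-0.01    0.2032]
```

View pics/s3.png

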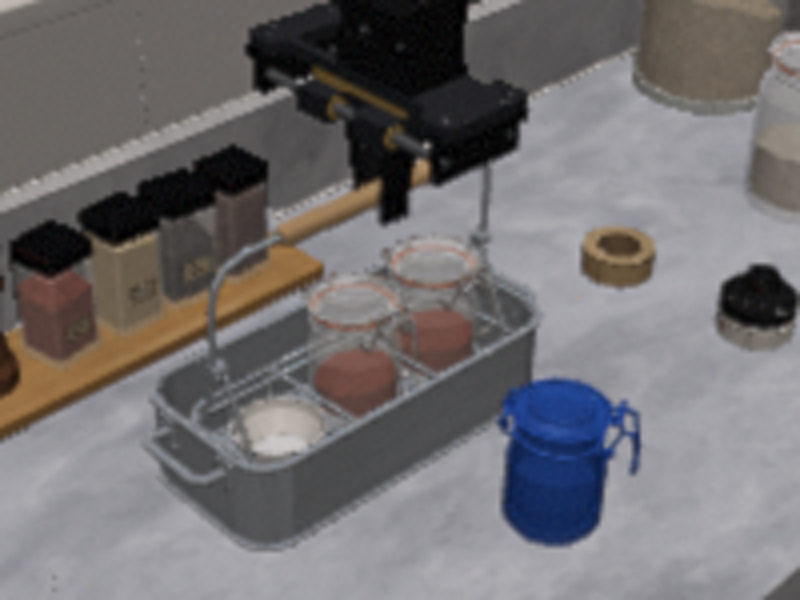

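The view shows the rack risen about 16 mm and level, with a grip slope of about 0.01. The jars at (355,345) and (435,310) and the bowl at (280,430) are all standing in it. I'll carry on up.

Emit:
{"api": "arm_command", "payload": {"steps": [[0,[0,0,-0.1],[0,0,0]],[0,[0,0,-0.16],[0,0,0]],[0,[0,0,-0.2],[0,0,0]],[0,[0,0,-0.2],[0,0,0]],[0,[0,0,-0.2],[0,0,0]]]}}

```text
clock: 11.55
position: [0.5657, -0.0494, 0.2154]
ee_rot: [0.0, 0.713, 0.701, 0.0]
force: [-0.2, 0.3, -8.6]
width: 0.0154
gripper_force: 60.0
```

Emit:
{"api": "arm_command", "payload": {"steps": [[0,[0,0,-0.2],[0,0,0]],[0,[0,0,-0.2],[0,0,0]],[0,[0,0,-0.2],[0,0,0]],[0,[0,0,-0.2],[0,0,0]],[0,[0,0,-0.2],[0,0,0]]]}}

```text
clock: 12.05
position: [0.5654, -0.0494, 0.2549]
ee_rot: [0.0, 0.713, 0.701, -0.0]
force: [0.0, -0.1, -8.2]
width: 0.015
gripper_force: 60.0
```

Emit:
{"api": "arm_command", "payload": {"steps": [[0,[0,0,-0.2],[0,0,0]],[0,[0,0,-0.2],[0,0,0]],[0,[0,0,-0.2],[0,0,0]],[0,[0,0,-0.15],[0,0,0]],[0,[0,0,-0.08],[0,0,0]]]}}

```text
clock: 12.55
position: [0.5657, -0.0494, 0.2883]
ee_rot: [0.0, 0.713, 0.701, 0.0]
force: [-0.9, 0.0, -9.4]
width: 0.0157
gripper_force: 60.0
```

Emit:
{"api": "arm_command", "payload": {"steps": [[0,[0,0,-0.03],[0,0,0]],[0,[0,0,0],[0,0,0]],[0,[0,0,0],[0,0,0]],[0,[0,0,0],[0,0,0]],[0,[0,0,0],[0,0,0]]]}}

```text
clock: 13.05
position: [0.5653, -0.0494, 0.2884]
ee_rot: [-0.0, 0.713, 0.701, -0.0]
force: [-0.2, 0.5, -8.5]
width: 0.0152
gripper_force: 60.0
```

Emit:
{"api": "arm_command", "payload": {"steps": [[0,[0,0,0],[0,0,0]],[0,[0,0,0],[0,0,0]],[0,[0,0,0],[0,0,0]],[0,[0,0,0],[0,0,0]],[0,[0,0,0],[0,0,0]]]}}

```text
clock: 13.55
position: [0.5655, -0.0494, 0.2887]
ee_rot: [0.0, 0.713, 0.701, -0.0]
force: [-0.9, -0.4, -8.8]
width: 0.0154
gripper_force: 60.0
```

```bash
python3 - <<'E'
from plan import *
s=bot.state();print(s["position"],s["force"],s["torque"],s["qd"])
c=cam("scene");cv2.imwrite("pics/s4.png",cv2.resize(c["pixels"][110:260,180:380,::-1],(800,600),interpolation=2))
c=cam("wrist");P=cloud(c).reshape(-1,3)
G=P[(P[:,2]>.26)&(P[:,2]<.35)&(abs(P[:,0]-.566)<.012)&(P[:,1]>-.035)&(P[:,1]<.03)]
print(len(G),"grip slope z/y",np.polyfit(G[:,1],G[:,2],1))
E
```

```text
[ 0.5655 -0.0494  0.2887] [-0.9419 -0.4331 -8.8064] [ 0.0024 -0.0908 -0.0187] [-0.0012  0.0019 -0.0004 -0.0012 -0.0005  0.0003  0.0002]
5890 grip slope z/y [0.0035 0.3117]
```

View pics/s4.png

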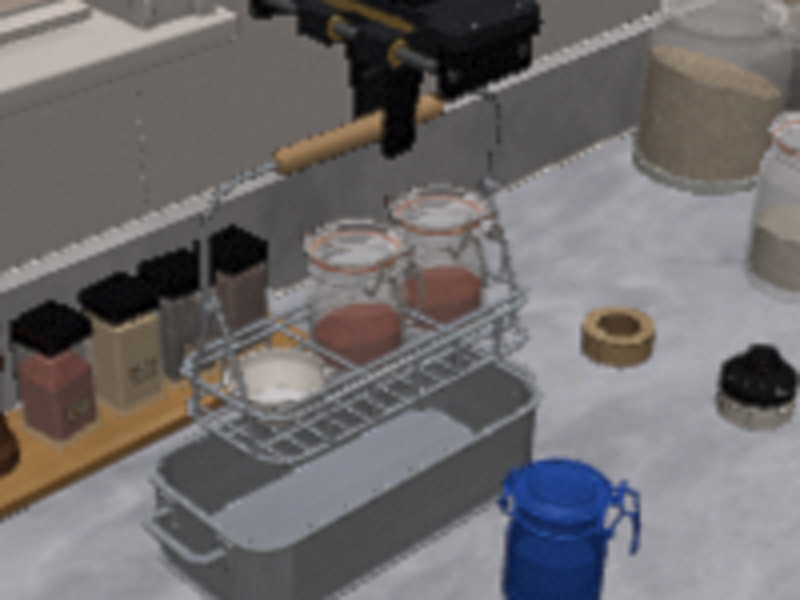

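The rack hangs level and still at about 0.127 m, with its lower edge near (300,445) clear above the pan rim. Both jars and the bowl are standing in it, so I'm handing in.

```bash
python3 -c "
from rig import bot
print(bot.sign_off())"
```

```text
the job is handed in; nothing more can be done
None
```

The job is handed in: I swung the handle upright in the pan and lifted the rack straight up, and it now hangs level and still about 5 cm above the rim, with both jars and the bowl standing in it.

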